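Clamp a sample vial with the thumbwheel

TASK

Stand the small capped vial upright in the little bench clamp, in the gap between its vee and its open jaw (set it down, do not drop it), and let go. Then, pressing only lightly with a fingertip on the bit of thumbwheel rim that shows above the housing, roll the rim until the sliding jaw holds the vial in the vee finger-tight, without crushing the glass and without pushing the jaw directly. Leave the vial clamped and the other things where they stand.

Things in the scene. Friction and masses are not known exactly. Their poses are not given: they have to be found in the camera images.
- vial: the small capped glass vial to be clamped, 25 mm diameter (cap 23 mm), 48 mm tall, 0.02 to 0.04 kg; stands upright on the table. Origin at the centre of its underside, z up. The fatter jar is not meant
- clamp: low bench clamp of grey metal, fixed to the table, 60 mm (x) by 152 mm (y). Origin on the table, z up; its y axis runs along the screw, from the thumbwheel to the vee. From -y to +y: wheel housing (y -76 to -20, x -25 to 25, top 38 mm above the table), sliding jaw, gap for the vial, fixed vee. The foot plate, 6 mm thick, is the floor on which the vial stands
- wheel_slot (a point): middle of the wheel's slot at the level of the housing top (38 mm above the table); clamp's axes. In the slot sits a rubber-covered knurled thumbwheel, 40 mm diameter, 10 mm wide, axle along the clamp's y. The rim's crown stands straight above this point, 3 to 7 mm above the housing top: this differs from clamp to clamp and is not measured, so feel for it
- rim (a point): point 7 mm above the slot, the highest the crown can be; clamp's axes. Roll the crown towards the clamp's +x to close the jaw (-x opens): 3.3 mm of rim travel moves the jaw 1 mm, 25 to 55 mm are needed, so several short strokes. Drag at the rim is about 2 N; each 5 N of jaw force adds 1.5 N. The wheel stays where it is left. A finger may press the wheel or clamp with at most 20 N
- nest (a point): point on the foot plate (6 mm above the table) where the centre of the vial's underside stands when the vial is pressed fully into the vee; clamp's axes. The vial may be set down some 3 mm towards -y from here: the closing jaw pushes it home
- vee (a point): top edge at the bottom of the fixed vee (two upright faces at 45 degrees that open towards the jaw), 24 mm above the table; clamp's axes. The vee block is 48 mm wide (x); in y it reaches from 17 mm on the jaw's side of this point to 21 mm past it
- clamp_jaw: the sliding steel jaw, 28 mm wide (x), 16 mm deep (y) with its pad, top 24 mm above the table; must not be pushed directly by the robot. Carries a black pad, 4 mm thick, on a stiff spring (8 N per mm, 2.8 mm travel). Origin 7 mm above the table, below the middle of the uncompressed pad's flat face; clamp's axes. Slides along +y to close
- jaw_face (a point): middle of the top edge of the pad's flat face, 24 mm above the table; moves with the pad. In y it starts 20.5 to 27.5 mm short of the nest point and is on the seated vial at 12.5 mm. At the end the jaw must press the vial with more than 2 N (the screw holds by itself up to about 7 N), never with more than 15 N
- jar: bystander: capped glass jar, 48 mm diameter, 62 mm tall; origin at the centre of its underside
- dish: bystander: closed petri dish, 90 mm diameter, 15 mm tall; origin at the centre of its underside
- stopper: bystander: black stopper, 23 mm diameter, 22 mm tall; origin at the centre of its underside
Mind the look-alikes: they are no part of the job. What is shaped like the vial but blue is not meant.

How it is judged:
On the way, in this order (a step that is already met when the one before it is completed fails the run):
1. the vial stands in the clamp between jaw and vee, let go, not yet clamped (horizontal distance between vial and nest below 0.015 m and z of vial in the frame of nest below 0.003 m and angle between vial's own z axis and vertical below 0.1 rad and contact force between the fingers and vial below 0.05 N and contact force between clamp_jaw and vial below 1 N), for 0.2 s.
2. the jaw presses the vial with more than 2 N (contact force between clamp_jaw and vial above 2 N), for 0.2 s.
At the end, for the whole second after the job is handed in: the vial stands upright (within 0.06 rad) on the foot plate, in the vee (within 3 mm of the nest point), at rest, and the jaw presses it with more than 2 N (and never with more than 15 N) (contact force between clamp_jaw and vial above 2 N and horizontal distance between vial and nest below 0.003 m and z of vial in the frame of nest below 0.003 m and angle between vial's own z axis and vertical below 0.06 rad and linear speed of vial below 0.01 m/s); the robot touches nothing.
It fails at once if the jaw squeezes the vial with more than 15 N (contact force between clamp_jaw and vial above 15 N).
It fails at once if the robot presses on the clamp or its wheel with more than 20 N (contact force between any of the fingers, the arm and clamp above 20 N or contact force between any of the fingers, the arm and clamp_wheel_c0 above 20 N).
It fails at once if the robot pushes the jaw directly (more than 2 N) (contact force between any of the fingers, the arm and clamp_jaw above 2 N).
It fails at once if the vial is dropped into the clamp (falls free faster than 0.5 m/s) (linear speed of vial above 0.5 m/s and horizontal distance between vial and nest below 0.04 m and contact force between the fingers and vial below 0.05 N).
It fails at once if the jar, the dish or the stopper is moved more than 20 mm (distance of any of jar, dish, stopper from where it was at the start of the episode above 0.02 m).
It also fails if it takes over 67 s, if anything falls off the work surface, if the arm or the gripper's body presses on something with over 40 N, if the wrist force passes 120 N, or if a joint passes its speed limit or range.

ROBOT

A 6-joint arm with a two-finger parallel gripper is mounted at the origin on a cart in front of the work surface, level with it; the furniture and walls round the work are solid. World frame = base frame: x ahead of the robot, y to its left, z up, the work surface at z = 0. Lengths are in m, angles in rad, forces in N, time in s.
With the tool pointing down it reaches from about 0.35 to 0.975 m from the base axis. Payload 7.1 kg.
Tool frame: the origin (TCP) lies midway between the tips of the shut fingers; the grasp point (between the pads) lies 19 mm behind it; z points along the fingers, x is the direction in which the jaws open and shut, and the axes are right-handed (so a half turn about z gives the same grasp; the last joint's range is limited). The gripper opens to 88 mm and grips with 3 to 60 N. Pads are 20 mm wide; open, the fingers measure 115 mm over their backs; the gripper's body (75 mm by 178 mm) begins 61 mm behind the grasp point.
Start: joints at [1.263, 0.423, 1.63, -0, 1.089, -0.019], TCP at [0.178, 0.599, 0.223] pointing down, gripper open.
Joint ranges: [-3, 3], [-0.9, 2.11], [0.09, 2.58], [-1.31, 4.45], [0.11, 2.69], [-2.54, 2.54]. Speed limits (rad/s): [2.39, 2.39, 3.01, 3.14, 3.14, 3.14].

INTERFACE

Orientations are given as a unit quaternion [w, x, y, z].
In Python, from station import move_pose, movel, movej, command_gripper, wait, inverse_kinematics, read_camera, camera_info, MotionError, job_done, get_time, get_joint_pos, get_qvel, get_effort, get_tcp_pos, get_ee_rot, get_ft_force, get_ft_torque, get_grip_width gives the robot as it stands. Calls block until the motion is done:
- move_pose(position, orientation): joint-space move of the TCP to a pose.
- movel(position, frame=None, v=0.15, until_force=None): straight line of the TCP; frame=None keeps the orientation; v is the mean speed in m/s. With until_force (N) it stops when the force on the tool has changed by that much, and returns True; else False.
- movej(angles): joint-space move.
- command_gripper(opening): opening from 0.0 (shut) to 1.0 (fully open); the grip force is fixed at half the most; returns when the fingers have stopped.
- wait(seconds).
- inverse_kinematics(position, orientation): joint angles nearest the present ones, or None.
- read_camera(name): name is "side" or "top"; returns the picture (480x640x3 uint8, red, green, blue); there is no depth.
- camera_info(name): a dict with "intrinsics" (3x3 intrinsics, pixels), "T" (4x4, takes a point from camera to world coordinates). Camera axes: x right, y up, looking along -z (the intrinsics and any distortion apply to the point x, -y, -z); pixel columns grow to the right and rows downward; lengths in m; the calibration is good to about 2 mm. A picture is of the moment at which its call begins. camera_info takes no time and is no camera call.
A pose or a line that the arm cannot do raises MotionError and nothing moves.
- job_done(): hands the job in, once; it reports no verdict.
Readings, each from a call of its own:
- get_time(): time.
- get_joint_pos(): joint angles.
- get_qvel(): joint speeds.
- get_effort(): joint torques, N m.
- get_tcp_pos(): TCP position.
- get_ee_rot(): TCP orientation.
- get_ft_force(): force on the tool from outside, world axes, zero at the start.
- get_ft_torque(): the same for the moment, N m.
- get_grip_width(): opening from 0.0 (shut) to 1.0 (fully open).
Only numpy, scipy, OpenCV 4.12 (cv2) and the standard library are available. Lean on these libraries where they do the work, as an engineer would, in place of code of your own. Each camera call takes 0.05 s, during which the arm holds its last target. There are 200 camera calls.

## Working session

There is one attempt and no reset: what is moved stays moved. The work goes in short steps, each a Python script; the robot and the scene stay as the last script left them, time stands still between calls to the robot, and variables do not carry over. Pictures are saved under pics/ and viewed, about 8 in all and at most 12, crops included, and the job is handed in when it is done.

```bash
mkdir -p pics
python3 - <<'E'
from station import *
import cv2
for n in("side","top"):
    im=read_camera(n); cv2.imwrite(f"pics/{n}0.png",im[:,:,::-1]); c=camera_info(n); print(n,c)
print(get_time(),get_ee_rot(),get_tcp_pos())
E
```

```text
side {'intrinsics': array([[507.62437021,   0.        , 314.65788881],
       [  0.        , 507.62437021, 237.59756384],
       [  0.        ,   0.        ,   1.        ]]), 'T': array([[-0.99911196,  0.02493526, -0.03396346,  0.50390188],
       [-0.04149228, -0.44211293,  0.89599919,  1.00244671],
       [ 0.00732629,  0.89661273,  0.44275493,  0.53947349],
       [ 0.        ,  0.        ,  0.        ,  1.        ]])}
top {'intrinsics': array([[465.99360546,   0.        , 318.98187342],
       [  0.        , 465.99360546, 241.17024235],
       [  0.        ,   0.        ,   1.        ]]), 'T': array([[-0.0112189 ,  0.98762572, -0.15642755,  0.43724521],
       [-0.99992107, -0.01019563,  0.00734234,  0.00482359],
       [ 0.00565661,  0.15649757,  0.98766214,  0.90094322],
       [ 0.        ,  0.        ,  0.        ,  1.        ]])}
0.1 [ 3.82599783e-04  8.01497743e-01  5.97997445e-01 -5.26322185e-04] [0.17784062 0.5986743  0.22201336]
```

View pics/top0.png

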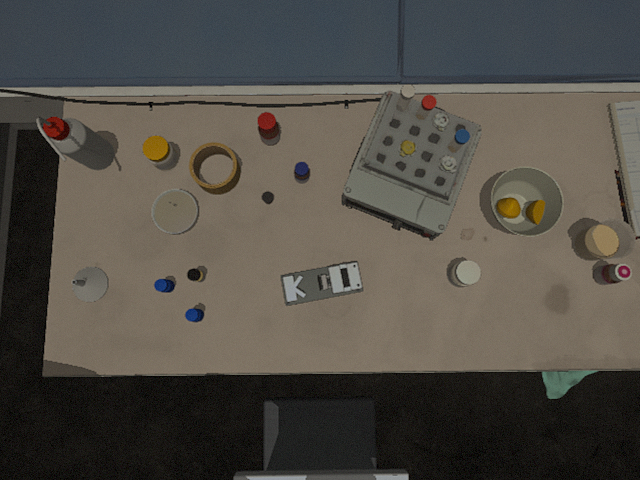

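View pics/side0.png

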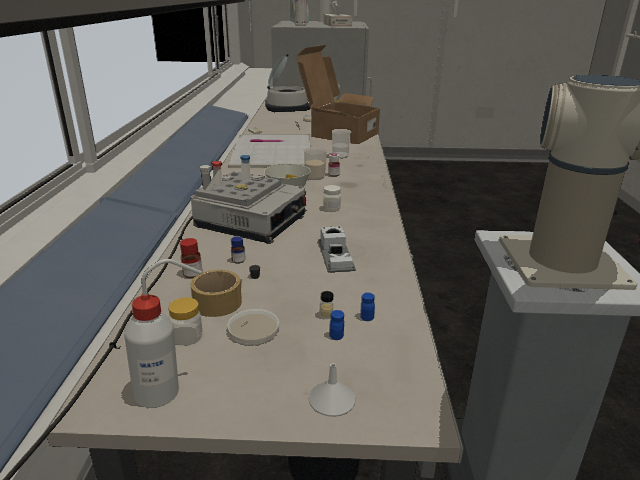

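The vial candidates are the clear/amber one with a black cap (top 195,274; side 327,305) and the two blue look-alikes (top 164,285 and 194,315). A dark-blue labelled vial stands at top (302,171) and the black stopper at (268,197). The black-capped clear vial fits. The clamp is at top (322,283), with its vee on the left (+y). I'll confirm with enlarged crops.

```bash
cat > h.py <<'E'
import numpy as np, cv2
from station import *
def ray(n,uv):
    c=camera_info(n);K=c["intrinsics"];T=c["T"]
    p=np.linalg.inv(K)@[uv[0],uv[1],1]; d=T[:3,:3]@[p[0],-p[1],-p[2]]
    return T[:3,3],d/np.linalg.norm(d)
def onz(n,uv,z):
    o,d=ray(n,uv); return o+d*(z-o[2])/d[2]
def proj(n,P):
    c=camera_info(n);K=c["intrinsics"];T=c["T"]
    q=T[:3,:3].T@(np.asarray(P)-T[:3,3]); return (K@[q[0],-q[1],-q[2]])[:2]/(-q[2])
E
python3 - <<'E'
from h import *
t=cv2.imread("pics/top0.png"); s=cv2.imread("pics/side0.png")
R=lambda im,x,y,w,h,k:cv2.resize(im[y:y+h,x:x+w],None,fx=k,fy=k,interpolation=cv2.INTER_CUBIC)
a=R(t,272,250,100,66,8)            # 800x528
cv2.imwrite("pics/clampT.png",a)
b=np.hstack([R(t,170,255,50,70,8)[:560],R(s,300,280,50,70,8)]) 
cv2.imwrite("pics/vial.png",b)
E
```

```text
(no output)
```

View pics/clampT.png

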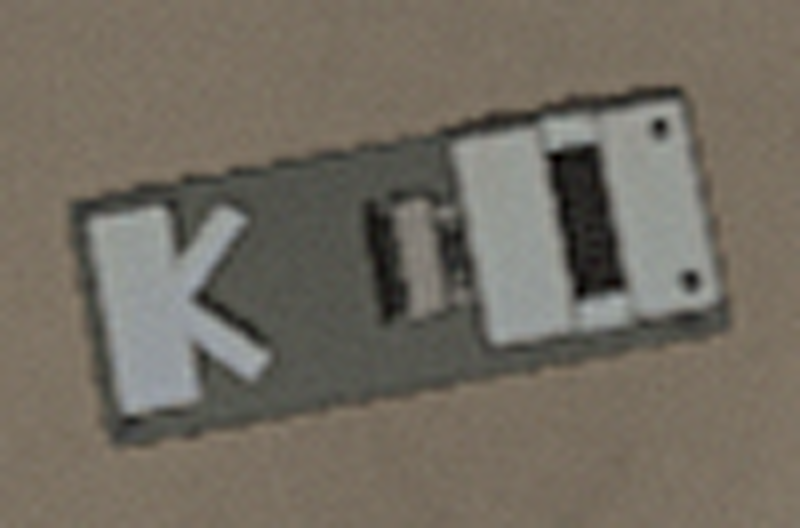

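View pics/vial.png

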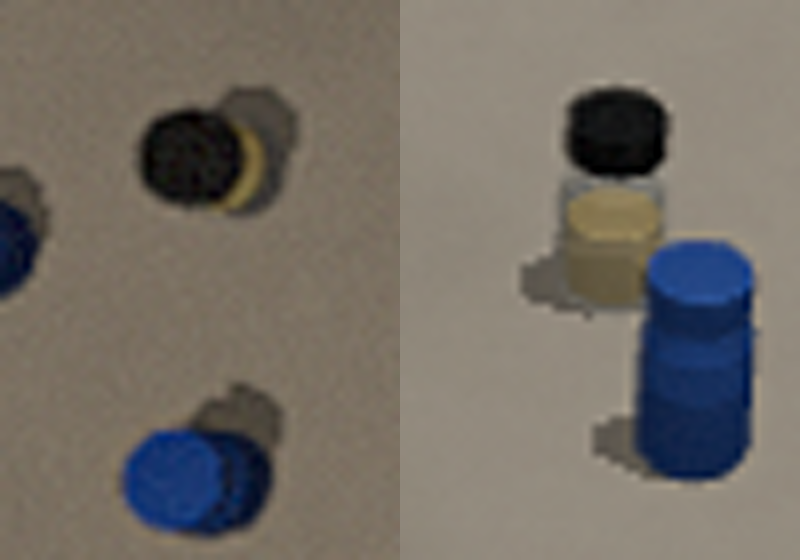

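The crop shows the black-capped, amber-filled clear glass vial (top crop 191,158). The other two are plain blue, so the black-capped one is the target. The clamp crop shows the housing with its slot on the right, the jaw with its black pad in the middle, and the vee (K shape) on the left. Next I'll fit the clamp pose from the hand-read corners and the vial from the cap masks.

Run:
```python
from h import *
from scipy.optimize import least_squares
t=cv2.imread("pics/top0.png"); s=cv2.imread("pics/side0.png")
def blob(im,c,r=14,th=75):
    x,y=c; w=im[y-r:y+r,x-r:x+r].max(2); n,l,st,ce=cv2.connectedComponentsWithStats((w<th-35).astype(np.uint8))
    i=1+np.argmax(st[1:,4]); return ce[i]+[x-r,y-r],st[i]
(a,sa),(b,sb)=blob(t,(194,274)),blob(s,(327,297)); print(a,sa,b,sb)
o1,d1=ray("top",a);o2,d2=ray("side",b)
k=np.linalg.lstsq(np.c_[d1,-d2],o2-o1,rcond=None)[0];p,q=o1+k[0]*d1,o2+k[1]*d2
print("vial",p,q,"gap",np.linalg.norm(p-q)); print(onz("top",a,.043),onz("side",b,.042))
f=lambda x,y:((x+.5)/8-.5+272,(y+.5)/8-.5+250)
# (crop px, clamp x, clamp y, z)  ; vee y unknown v
H=[((450,145),25,-20),((685,92),25,-76),((722,300),-25,-76),((490,347),-25,-20)]
F=[((72,205),30,76),((115,443),-30,76)]
V=[((86,218),24,21),((122,414),-24,21)]
S=[((586,222),0,None)]
L=[]
for c,x,y in H:L.append((onz("top",f(*c),.038)[:2],x,y,0))
for c,x,y in F:L.append((onz("top",f(*c),.006)[:2],x,y,0))
for c,x,y in V:L.append((onz("top",f(*c),.024)[:2],x,y,1))
def mod(p,x,y): 
    c,s_=np.cos(p[2]),np.sin(p[2]); return np.array([p[0]+(c*x-s_*y)/1e3,p[1]+(s_*x+c*y)/1e3])
res=lambda p:np.concatenate([mod(p,x,y+v*p[3]*1e3)-P for P,x,y,v in L])
r=least_squares(res,[.38,0,0,.05]);p=r.x;print("clamp",p,"res mm",np.round(r.fun.reshape(-1,2)*1e3,1))
def inv(P):
    d=(np.array(P[:2])-p[:2])*1e3;c,s_=np.cos(p[2]),np.sin(p[2]);return np.array([c*d[0]+s_*d[1],-s_*d[0]+c*d[1]])
print("slot",inv(onz("top",f(586,222),.041)),"slot ends",inv(onz("top",f(572,148),.038)),inv(onz("top",f(600,297),.038)))
print("vee apex",inv(onz("top",f(190,299),.024)),"pad face",inv(onz("top",f(365,201),.024)),inv(onz("top",f(387,322),.024)))
np.save("clamp.npy",p)
# side check: project clamp fit into side view and draw
im=s.copy()
for x,y,z in[(25,-20,38),(25,-76,38),(-25,-76,38),(-25,-20,38),(24,p[3]*1e3+21,24),(-24,p[3]*1e3+21,24),(30,76,6),(-30,76,6)]:
    u=proj("side",[*mod(p,x,y),z/1e3]); cv2.circle(im,tuple(int(round(k*16)) for k in u),6,(0,0,255),-1,shift=4)
cv2.imwrite("pics/clampS.png",cv2.resize(im[215:285,300:370],None,fx=8,fy=8,interpolation=cv2.INTER_CUBIC))
yaw=p[2]; print("yaw",yaw)
```

```text
[193.4122807  274.14912281] [  8   9  12  11 114] [326.74285714 296.43809524] [  8   9  12  10 105]
vial [0.51422099 0.23072988 0.04118456] [0.51055008 0.23088439 0.0408965 ] gap 0.003685437046153669
[0.51405845 0.23025286 0.043     ] [0.51053537 0.2325921  0.042     ]
clamp [ 0.49792782 -0.00349227  0.1776266   0.04737851] res mm [[ 2.2 -1.3]
 [ 0.3 -1.5]
 [-0.5 -3. ]
 [-0.2 -1.6]
 [ 0.4  3.9]
 [-1.8  3.6]
 [ 0.5 -0. ]
 [-0.9 -0.1]]
slot [ -0.60544299 -45.62031857] slot ends [ 17.06587099 -46.02392495] [-17.99268782 -45.62272276]
vee apex [ 0.22201272 47.87969129] pad face [15.13411662  3.27146707] [-13.71035303   3.5190196 ]
yaw 0.17762660038356406
```

View pics/clampS.png

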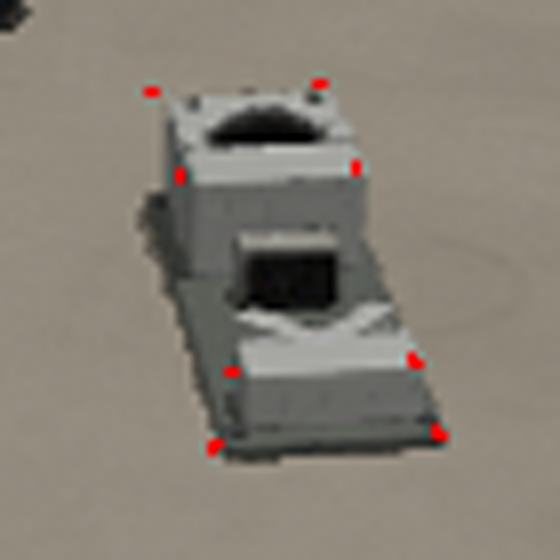

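The top-view fit gives these checks:
- The slot centre is at y≈-46 to -48.
- The vee apex agrees two ways, 47.4 and 47.9 mm.
- The pad face is 26.6 mm short of the nest, within the allowed 20.5–27.5.
- The foot-corner residuals are about 4 mm, so I'm trusting the local features instead.

The side view disagrees with the top by about 3 mm in x, for vial and clamp alike, so I'm splitting the difference. Next I'll pick the vial.

```bash
cat >> h.py <<'E'
from scipy.spatial.transform import Rotation as Rn
p=np.load("clamp.npy"); p[:2]+=[-.0013,.001]; YAW=p[2]
def W(x,y,z):
    c,s=np.cos(YAW),np.sin(YAW); return np.array([p[0]+(c*x-s*y)/1e3,p[1]+(s*x+c*y)/1e3,z])
c_,s_=np.cos(YAW),np.sin(YAW)
q=Rn.from_matrix(np.array([[c_,s_,0],[s_,-c_,0],[0,0,-1]])).as_quat(); Q=[q[3],q[0],q[1],q[2]]
NEST=(0.,30.)   # clamp mm
SLOT=(-.3,-46.5)
E
python3 - <<'E'
from h import *
v=np.array([.5124,.2315])
for P in([*v,.12],[*v,.022],W(0,26,.11),W(0,26,.028),W(0,-47,.06)): print(np.round(P,4),inverse_kinematics(P,Q))
command_gripper(.55)
move_pose([*v,.11],Q); print(get_time())
movel([*v,.022],v=.08); print(get_tcp_pos(),get_ft_force())
command_gripper(0); print("width mm",get_grip_width()*88,get_time())
movel([*v,.12],v=.1)
move_pose(W(0,26,.11),Q); print(get_tcp_pos(),W(0,26,.11),get_grip_width()*88,get_time())
t=read_camera("top")[:,:,::-1];s=read_camera("side")[:,:,::-1]
k=lambda a:cv2.resize(a,None,fx=5,fy=5,interpolation=cv2.INTER_CUBIC)
cv2.imwrite("pics/hover.png",np.hstack([k(t[235:335,270:350]),k(s[195:295,295:375])]))
E
```

```text
[0.5124 0.2315 0.12  ] [ 4.03180197e-01  4.72498346e-01  1.83818644e+00 -4.44089210e-16
  8.30907865e-01  2.25553597e-01]
[0.5124 0.2315 0.022 ] [ 4.03180197e-01  6.33676777e-01  1.86491057e+00 -4.44089210e-16
  6.43005305e-01  2.25553597e-01]
[0.492  0.0231 0.11  ] [ 2.27497090e-02  4.05901798e-01  1.99480741e+00 -4.44089210e-16
  7.40883442e-01 -1.54876891e-01]
[0.492  0.0231 0.028 ] [ 2.27497090e-02  5.60886340e-01  2.01851882e+00 -4.44089210e-16
  5.62187490e-01 -1.54876891e-01]
[ 0.5049 -0.0488  0.06  ] [-1.19715252e-01  5.12858103e-01  1.98084337e+00 -4.44089210e-16
  6.47891177e-01 -2.97341852e-01]
2.725
[0.51279738 0.2316569  0.02248164] [-0.42609272 -0.56192106 -0.01460825]
width mm 23.585381229511217 4.4917
[0.49247354 0.02358116 0.10994557] [0.49203378 0.02309864 0.11      ] 23.911212720251385 6.475
```

View pics/hover.png

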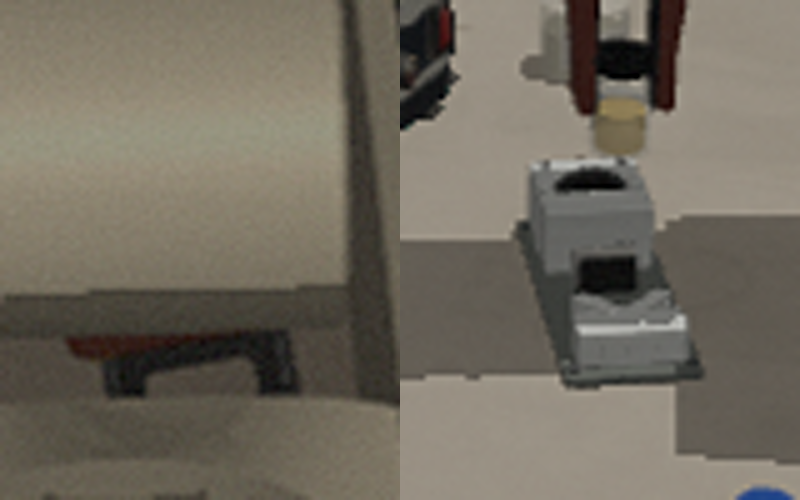

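The side view shows the vial held upright between the fingers above the clamp (vial axis at crop 620, bottom at about 152). The arm hides the clamp from the top camera. I'll check the side-view sideways offset between vial and vee numerically before lowering.

Run:
```python
from h import *
f=lambda x,y:np.array([(x-400+.5)/5-.5+295,(y+.5)/5-.5+195])
print("vial obs mid glass",f(621,118),"pred (bottom+.012)",proj("side",W(0,26,.11-.022+.012)+[.00044,.0005,0]), "mm/px",1e3*np.linalg.norm(W(0,26,.1)-camera_info("side")["T"][:3,3])/507)
print("apex obs",f(628,308),"pred",proj("side",W(0,47.6,.024)))
print("vee bar L/R obs",f(575,318),f(688,318),"pred",proj("side",W(24,68.4,.024)),proj("side",W(-24,68.4,.024)))
```

```text
vial obs mid glass [338.8 218.2] pred (bottom+.012) [337.78870659 219.38263894] mm/px 2.1173553382994816
apex obs [340.2 256.2] pred [338.79611675 255.81924629]
vee bar L/R obs [329.6 258.2] [352.2 258.2] pred [329.29177375 261.1589115 ] [351.75639043 259.80773223]
```

The vial and vee offsets agree to within about 0.5 px (1 mm), so I'm lowering, releasing and checking.

Run:
```python
from h import *
movel(W(0,26,.04),v=.08)
wait(.1)
r=movel(W(0,26,.0265),v=.02,until_force=2.0); print(r,get_tcp_pos(),get_ft_force())
command_gripper(.5); wait(.3); print(get_ft_force(),get_grip_width()*88)
movel(W(0,26,.1),v=.12); command_gripper(0)
move_pose(W(-8,SLOT[1],.09),Q); print(get_time())
s=read_camera("side")[:,:,::-1]
k=lambda a:cv2.resize(a,None,fx=7,fy=7,interpolation=cv2.INTER_CUBIC)
cv2.imwrite("pics/placed.png",k(s[205:285,295:375]))
```

```text
True [0.49196805 0.02303955 0.02816588] [-1.00932166  0.12773096  5.57416476]
[ 0.46984275 -0.74897291 -0.21640238] 44.077003942495665
11.05
```

View pics/placed.png

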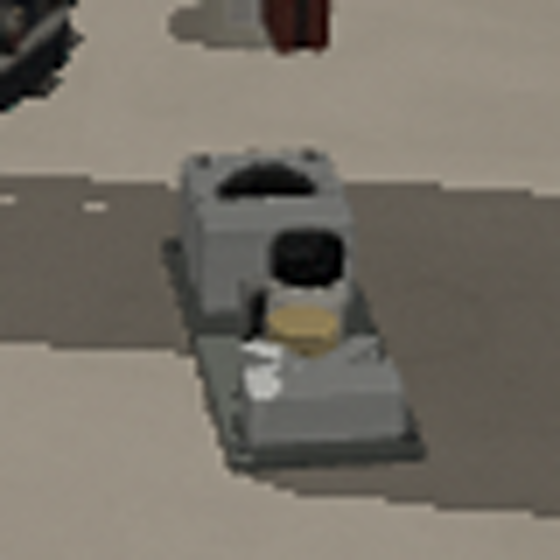

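The vial stands upright in the gap: its cap is at crop (307,258) and its base sits inside the vee arms. Contact came at TCP z=28.2 mm against an expected 28.0. Next I'll feel for the crown and make one trial stroke.

```bash
cat >> h.py <<'E'
ex=np.array([c_,s_,0])
def base():
    wait(.25); return np.mean([get_ft_force() for _ in range(5)],0)
def rd(b):
    f=get_ft_force()-b; return f[2],f@ex   # normal, tangential (clamp x)
def touch(x,zs,th=3.,y=SLOT[1]):
    movel(W(x,y,zs),v=.1); b=base()
    r=movel(W(x,y,.039),v=.008,until_force=th); wait(.1)
    return r,b,get_tcp_pos()[2]
E
python3 - <<'E'
from h import *
r,b,z=touch(-8,.049); print(r,z,rd(b),get_time())
y=SLOT[1]; zc=z
for x in (-6,-4,-2,0,2,4):
    movel(W(x,y,zc),v=.02); wait(.05); n,t=rd(b); print(x,round(n,2),round(t,2),get_tcp_pos()[2])
    if n>14: break
movel(W(x,y,.06),v=.1); print(get_time())
E
```

```text
True 0.04356233549299689 (np.float64(3.984782920005922), np.float64(-0.6791163418812939)) 12.75
-6 7.69 -1.74 0.043668132480099514
-4 9.85 -3.34 0.04394417619558899
-2 12.18 -2.46 0.04411529639289356
0 11.51 -1.6 0.04422602668281417
2 10.07 -1.17 0.04413744185490404
4 8.36 -1.05 0.04395990203922212
14.8833
```

The crown was felt at TCP z≈44.6 mm, about 6.6 mm above the housing, which is in range. The tip behaves as if rounded (effective radius ≈31 mm). With that slope removed, the drag is ≈2 N as specified, so the wheel rolls. Next come arc-following strokes with normal-force trim and stop-on-drag.

```bash
cat >> h.py <<'E'
R=31.
def stroke(x0=-8,x1=8,step=2.,N=7.5,stop=3.3,zs=.047,fine=2.75,fstep=.7):
    """one stroke; returns (reached, max drag, travel)"""
    r,b,z=touch(x0,zs); x=x0; z0=z*1e3+x0**2/2/R; st=step; out=[]
    n,t=rd(b); off=(0 if not r else (n-N)/25)
    while x<x1-.01 and r:
        x=min(x+st,x1); movel(W(x,SLOT[1],(z0+off-x*x/2/R)/1e3),v=.02)
        a=[]
        for _ in range(4): wait(.025); a.append(rd(b))
        n,t=np.mean(a,0); d=-t+n*x/R; out.append((round(x,1),round(n,1),round(d,2)))
        off+=np.clip((n-N)/30,-.15,.2)
        if n>14: break
        if d>fine: st=fstep
        if d>stop and x>x0+2.5: break
    print(r,round(z0,2),*out,"t",round(get_time(),1),flush=True)
    movel(W(x,SLOT[1],.054),v=.1)
    return d>stop
E
python3 - <<'E'
from h import *
for i in range(2):
    if stroke(): break
E
```

```text
True 44.61 (-6.0, np.float64(3.7), np.float64(1.63)) (-4.0, np.float64(4.4), np.float64(1.7)) (-2.0, np.float64(5.4), np.float64(0.76)) (0.0, np.float64(4.8), np.float64(1.35)) (2.0, np.float64(4.8), np.float64(0.88)) (4.0, np.float64(5.0), np.float64(0.83)) (6.0, np.float64(4.1), np.float64(1.1)) (8.0, np.float64(4.1), np.float64(0.73)) t 18.9
True 44.59 (-6.0, np.float64(4.6), np.float64(1.65)) (-4.0, np.float64(5.3), np.float64(1.5)) (-2.0, np.float64(5.8), np.float64(1.21)) (0.0, np.float64(5.5), np.float64(1.68)) (2.0, np.float64(5.2), np.float64(1.27)) (4.0, np.float64(5.7), np.float64(1.84)) (6.0, np.float64(4.8), np.float64(0.78)) (8.0, np.float64(5.5), np.float64(2.02)) t 23.2
```

The drag read lower than expected, so I need to check whether the jaw has actually moved. I'm clearing the view for the top camera.

Run:
```python
from h import *
move_pose(W(0,-46,.09)+[0,-.24,.05],Q); print(get_time())
t=read_camera("top")[:,:,::-1]; cv2.imwrite("pics/top1.png",t)
cv2.imwrite("pics/top1c.png",cv2.resize(t[250:316,272:372],None,fx=8,fy=8,interpolation=cv2.INTER_CUBIC))
```

```text
24.5083
```

View pics/top1c.png

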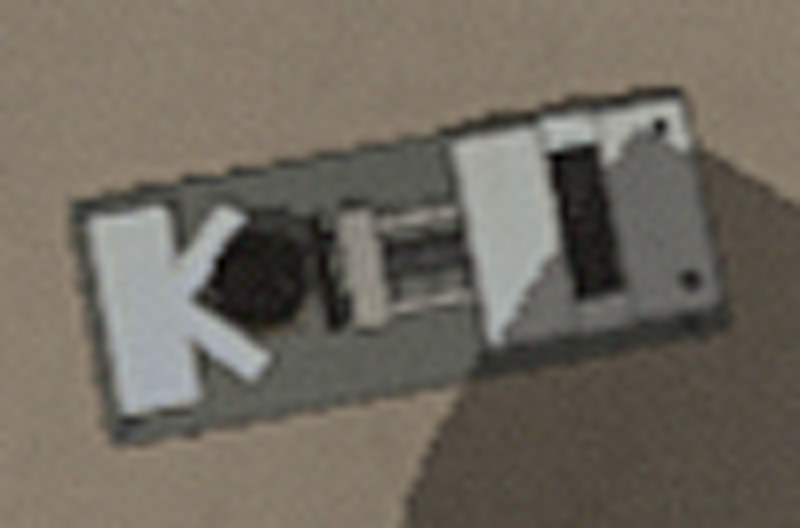

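The jaw body edge moved about 56 crop px, or about 13.2 mm, for 44 mm of rim travel, so there was no slip. The vial stands at (258,270) in the vee mouth with the pad about to touch it: roughly 1 mm of jaw travel (3–7 mm of rim) is left to contact. Next is a fine stroke in 1 mm steps with averaged drag.

```bash
cat >> h.py <<'E'
def fine(x0=-7,x1=8,st=1.,N=9.,stop=2.8,hard=3.3):
    r,b,z=touch(x0,.047); x=x0; z0=z*1e3+x0**2/2/R; off=-.15; ds=[]
    while x<x1-.01 and r:
        x+=st; movel(W(x,SLOT[1],(z0+off-x*x/2/R)/1e3),v=.02)
        a=[]
        for _ in range(8): wait(.02); a.append(rd(b))
        n,t=np.mean(a,0); d=-t+n*x/R; ds.append(d); print((round(x,1),round(n,1),round(d,2)),end=" ")
        off+=np.clip((n-N)/30,-.15,.2)
        if n>14 or d>hard or (len(ds)>2 and np.mean(ds[-2:])>stop): break
    movel(W(x,SLOT[1],.054),v=.1); print("z0",round(z0,2),"t",get_time())
E
python3 - <<'E'
from h import *
move_pose(W(-7,SLOT[1],.054),Q)
fine()
E
```

```text
(-6.0, np.float64(5.6), np.float64(1.5)) (-5.0, np.float64(7.1), np.float64(3.18)) (-4.0, np.float64(8.1), np.float64(3.56)) z0 44.5 t 28.1
```

The drag rose to ≈3.5 N (raw drag at the same spot earlier was ≈2.1 N), which suggests about 5 N at the jaw. I'll confirm with tiny steps at the crown, where the slope term vanishes.

Run:
```python
from h import *
fine(x0=-1,x1=.6,st=.3,N=8.,stop=3.1,hard=3.3)
move_pose(W(0,-46,.09)+[0,-.24,.05],Q); print(get_time())
t=read_camera("top")[:,:,::-1]; cv2.imwrite("pics/top2.png",t);s=read_camera("side")[:,:,::-1]
k=lambda a,w:cv2.resize(a,None,fx=w,fy=w,interpolation=cv2.INTER_CUBIC)
cv2.imwrite("pics/c2.png",np.hstack([k(t[255:311,278:340],7),k(s[217:273,315:365],7)]))
```

```text
(-0.7, np.float64(6.0), np.float64(1.64)) (-0.4, np.float64(7.0), np.float64(2.48)) (-0.1, np.float64(7.8), np.float64(3.06)) (0.2, np.float64(8.4), np.float64(3.48)) z0 44.41 t 31.0
32.0
```

View pics/c2.png

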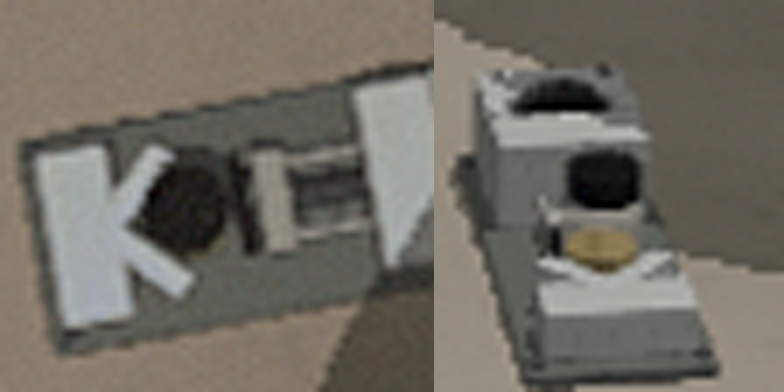

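Both views show the vial upright, seated between the vee arms (cap at crop 183,200) and with the pad against it. The cap's position hasn't changed from before the fine stroke, while the jaw advanced about 1 mm. One last numeric check of the distance to the nest, then I hand in.

Run:
```python
from h import *
t=cv2.imread("pics/top2.png"); w=(t[274:294,293:311].max(2)<40).astype(np.uint8)
n,l,st,ce=cv2.connectedComponentsWithStats(w); i=1+np.argmax(st[1:,4]); uv=ce[i]+[293,274]
P=onz("top",uv,.049)[:2]; p0=np.load("clamp.npy"); d=(P-p0[:2])*1e3
print(uv,st[i],"vial in clamp frame",c_*d[0]+s_*d[1],-s_*d[0]+c_*d[1],"nest",NEST)
print(get_tcp_pos(),get_time()); job_done()
```

```text
[303.88679245 284.39622642] [  5   5  13  12 106] vial in clamp frame 0.17070663259872543 30.864708051428526 nest (0.0, 30.0)
[ 0.50451213 -0.28603246  0.13911829] 32.1
the job is handed in; nothing more can be done
```

I clamped the vial in the vee and handed the job in at 32.1 s of the 67 s allowed; no verdict was reported. I picked the black-capped clear vial, set it down between jaw and vee (contact at tool height 28.2 mm, expected 28.0) and let go. I then rolled the thumbwheel in four short strokes and a brief confirming nudge, about 48 mm of tip travel in all.

**Last checks:**
- **Seating:** The top camera put the vial about 0.9 mm from the nest point (limit 3 mm), and it looked upright in both views.
- **Jaw force:** Drag at the rim rose from about 1.3–2 N while the jaw was free to about 3.5 N. A second touch after lifting off reached 3.5 N again. That suggests roughly 5 N on the vial (range 3–7 N), but I could not measure the jaw force directly.
- **Finger force:** The highest reading on the wheel was about 12 N (limit 20 N).
- **Robot:** It ended well clear of everything. I saw no contact with the jar, dish or stopper, but I did not re-measure their positions.

**What disagreed:**
- The two cameras differed by about 3 mm in x, so I split the difference.
- The foot-plate corners missed the clamp fit by about 4 mm, so I relied on the vee and slot measurements.
- Free-wheel drag on the two middle strokes read about 1.3 N instead of 2 N. A top view then showed the jaw had advanced about 13 mm for 44 mm of rim, so the fingertip was not slipping.

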